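# Take the orange dressing stone off its hook

## Robot

A 6-joint arm with a two-finger parallel gripper is mounted at the origin on the work surface. World frame = base frame: x ahead of the robot, y to its left, z up, the work surface at z = 0. Lengths are in m, angles in rad, forces in N, time in s.
With the tool pointing down it reaches from about 0.425 to 0.95 m from the base axis. Payload 3.5 kg.
Tool frame: the origin (TCP) lies midway between the tips of the shut fingers; the grasp point (between the pads) lies 19 mm behind it; z points along the fingers, y is the line along which they close (so a half turn about z gives the same grasp; the last joint's range is limited). The gripper opens to 85 mm and grips with 20 to 120 N. Pads are 22 mm wide; open, the fingers measure 114 mm over their backs; the gripper's body (76 mm by 85 mm) begins 54 mm behind the grasp point. The pads swing forward as they close: fully open they stand 13 mm farther back than shut.
Start: joints at [-1.453, 0.286, 1.577, -0, 1.279, -0.15], TCP at [0.179, -0.651, 0.231] pointing down, gripper open.
Joint ranges: [-2.77, 2.77], [-0.9, 2.22], [0.21, 2.48], [-1.53, 4.67], [0.24, 2.81], [-2.84, 2.84]. Speed limits (rad/s): [2.79, 2.79, 3.14, 3.14, 3.14, 3.14].

## Interface

Orientations are given as a unit quaternion [x, y, z, w].
In Python, from plant import * gives the robot as it stands.
- The arm moves only by the tool move_arm, never from a script. Its argument "moves" is a list of rows, each a list of 3 entries, a list of its own where there are three numbers: the opening, from 0 (shut) to 1 (fully open), then the shift along the tool's x, y, z in m, then the turn, a rotation vector about the tool's x, y, z in rad. A call has exactly 10 rows; each row shifts and turns the commanded pose from where the row before left it, along the tool's axes as they then stand; what a row does not reach is not made up. A row lasts 1/12 s, in which the tool goes at most 41.7 mm and 7.16 degrees, less where a joint would pass 70% of its speed; a pose out of reach is approached as far as the arm can. A call is refused whole if a number of a shift passes 0.0417 or a number of a turn 0.125, either way. A call with a gripper value outside its range is refused whole. The fingers move at their own pace and stop on an object; "grip_force" is the grip in N (left out, the last holds). Time passes only in rows, so rows that do not move let the fingers close, or fill a call up. It gives the time, the measured TCP pose, the force, the opening and the grip force at its end, in the units of the state.
- get_state(): the state, without advancing time (a new reading comes with each control period).
- read_camera(name): name is "scene" or "top" or "wrist"; returns the picture (400x640x3 uint8, red, green, blue); there is no depth.
- camera_params(name): a dict with "fx", "fy", "cx", "cy" (pixels), "k1" (the pictures are not rectified: a ray, as slopes to the right and down, at radius r is drawn at 1 + k1 r^2 times it, then the intrinsics apply), "rvec" (rotation vector, rad) and "tvec" (3), from world to camera coordinates, as OpenCV has them; the wrist camera has in their place "tool_from_camera" (4x4, takes a point from camera to tool coordinates, whose origin is the TCP and whose axes are the flange's). Camera axes: x right, y down, z forward; pixel columns grow to the right and rows downward; lengths in m; the calibration is good to about 2 mm. A picture is of the moment at which its call begins: read the wrist's pose just before it. camera_params takes no time and is no camera call.
- sign_off(): hands the job in; it is judged then, once.
The state is a dict: "time": time; "qpos": joint angles; "dq": joint speeds; "joint_efforts": joint torques, N m; "eef_pos": TCP position; "tcp_rot": TCP orientation; "contact_force": force on the tool from outside, world axes, zero at the start; "wrist_torque": the same for the moment, N m; "opening": opening from 0.0 (shut) to 1.0 (fully open); "finger_force": force on a finger pad.
Only numpy, scipy, OpenCV 4.12 (cv2) and the standard library are available. Lean on these libraries where they do the work, as an engineer would, in place of code of your own. Each camera call takes 0.05 s, during which the arm holds its last target. There are 200 camera calls.

## Task

The wheel of the wet grinder needs dressing. Lift the orange dressing stone off its hook on the rack and stand it upright in the blue drip tray, setting it down before you let go rather than dropping it. Leave the green and white stones hanging where they are.

Things in the scene. Friction and masses are not known exactly. Their poses are not given: they have to be found in the camera images.
- orange_stone: Orange stone, 0.25 kg. Origin: underside centre, 80 mm up at the start; z up. Block 30 (x) x 50 (y) x 70 mm, balanced on the z axis. On it a black loop, a flat frame in the y-z plane: 40 mm wide (y), 12 deep (x), from 70 to 128 mm above the origin, 8 mm bars, opening 24 x 50 mm. Its sides are free to grip across y from above; of the rack only hook tips stand higher (6 mm).
- green_stone: Green stone, same shape; leave hanging. Each stone hangs upright, its loop's top bar on a level 8 mm round hook along the stone's x (within 5 deg), fixed to the rack on the +x side. The hook ends about 28 mm to the -x (robot) side of the loop, turned up 14 mm there. To come off, a stone goes up over 14 mm (at 42 mm the hook meets its block), then towards -x.
- white_stone: White stone, same shape; leave hanging. The rack's three hooks are parallel, 120 mm apart in a straight level line and at right angles to that line. Which stone hangs on which hook varies; a stone may sit up to 6 mm either way along its hook.
- drip_tray: Blue square open drip tray fixed to the bench, 170 x 170 mm outside, 25 mm high, walls and floor 5 mm thick (inside 160 x 160 mm). Origin at the centre of its underside, the inner floor 5 mm above it; z up, x and y along its sides.
There are look-alikes about, which are no part of the job. What is shaped like the white_stone but pink is not meant. There is more than one size of the orange_stone; the one meant has the size given above.

How it is judged:
By the outcome, as a careful person would: the job done as asked, in the order asked, and still so for the second after the job is handed in, with the robot touching nothing.
It also fails if it takes over 48 s, if anything falls off the work surface, if the arm or the gripper's body presses on something with over 40 N, if the wrist force passes 120 N, or if a joint passes its speed limit or range.

## Working session

There is one attempt and no reset: what is moved stays moved. The work goes in short steps, Python scripts to look and compute and a tool call to move; the robot and the scene stay as the last step left them, time stands still between calls to the robot, and variables do not carry over. Pictures are saved under pics/ and viewed, at most 10 in all, crops included, and the job is handed in when it is done.

Besides the shell and the picture viewer there is one more tool, called after "Emit:" as a command line: name --argument value ..., lists and objects as JSON in quotes. move_arm: Moves the arm, as the interface text tells. Its arguments: {"type":"object","properties":{"moves":{"type":"array"},"grip_force":{"type":"number"}},"required":["moves"]}

```bash
ls; mkdir -p pics
cat > h.py <<'E'
from plant import *
import numpy as np, cv2
from scipy.spatial.transform import Rotation as R
def cam(name):
    s=get_state(); p=camera_params(name); im=np.array(read_camera(name))
    if 'rvec' in p:
        Rm=R.from_rotvec(np.ravel(p['rvec'])).as_matrix(); C=-Rm.T@np.ravel(p['tvec']); Rw=Rm.T
    else:
        T=np.array(p['tool_from_camera']); Rt=R.from_quat(s['tcp_rot']).as_matrix()
        Rw=Rt@T[:3,:3]; C=Rt@T[:3,3]+np.array(s['eef_pos'])
    return im,p,Rw,C
def ray(u,v,p,Rw):
    x=(u-p['cx'])/p['fx'];y=(v-p['cy'])/p['fy'];rd=np.hypot(x,y);r=rd
    for _ in range(20): r=rd/(1+p['k1']*r*r)
    k=r/rd if rd>0 else 1
    return Rw@np.array([x*k,y*k,1])
def onz(u,v,z,p,Rw,C):
    d=ray(u,v,p,Rw); return C+d*(z-C[2])/d[2]
def proj(P,p,Rw,C):
    c=Rw.T@(np.array(P)-C); x,y=c[0]/c[2],c[1]/c[2]; k=1+p['k1']*(x*x+y*y)
    return p['fx']*x*k+p['cx'],p['fy']*y*k+p['cy']
def save(n,im): cv2.imwrite('pics/'+n,im[:,:,::-1])
def mask(im,lo,hi,sm=110,vm=60):
    h=cv2.cvtColor(im,cv2.COLOR_RGB2HSV); return cv2.inRange(h,(lo,sm,vm),(hi,255,255))
E
python3 - <<'E'
from h import *
a=cam('scene');b=cam('top')
im=np.vstack([a[0],b[0]]); np.savez('v.npz',a=a[0],b=b[0])
save('s.png',a[0]);save('t.png',b[0])
for n,c in(('scene',a),('top',b)):
    print(n,c[3].round(3))
    for nm,lo,hi in(('or',5,20),('gr',40,85),('bl',95,130)):
        m=mask(c[0],lo,hi)
        N,l,st,ce=cv2.connectedComponentsWithStats(m)
        for i in range(1,N):
            if st[i,4]>40: print(nm,st[i],ce[i].round(1))
E
```

```text
pics
scene [ 0.977 -0.609  0.744]
or [ 211    0  156   70 6257] [278.8  22.9]
or [462   0  27   7 117] [476.4   1.9]
or [496   0  19  14 179] [505.8   4.9]
or [   0   90  134   71 1861] [ 62.5 124.3]
or [367 115  34  50 874] [381.4 137.9]
or [504 135  25  27 259] [514.4 150.4]
or [592 141  48  28 656] [617.  153.8]
or [380 168   7   8  42] [382.8 171.5]
or [ 410  278   97  117 5595] [458.1 335.3]
or [386 286  32  37 838] [401.6 305.9]
or [383 338  26  11  78] [394.8 344.8]
gr [399 125  15  10  66] [406.7 129.9]
bl [ 394    0  215   89 8983] [513.1  38.4]
bl [ 512  149   65   63 2509] [543.1 179.3]
bl [ 143  255  119   96 6495] [203.5 301.5]
top [0.441 0.03  1.136]
or [ 312   26  104   63 4226] [366.2  49.1]
or [ 51  41  53  74 615] [88.4 87.2]
or [569 107  42  46 783] [582.5 134.1]
or [232 155  30  23 337] [248.4 168.3]
or [144 217  30  32 784] [159.2 232.7]
gr [182 167  17  17 152] [190.9 176.7]
bl [ 106   15   68   56 3429] [140.1  42.7]
bl [ 566   30   64   57 2963] [599.   58.9]
bl [ 421  191   89   90 5543] [464.3 235.4]
bl [  65  237   52   35 1129] [ 91.4 254.1]
```

View pics/s.png

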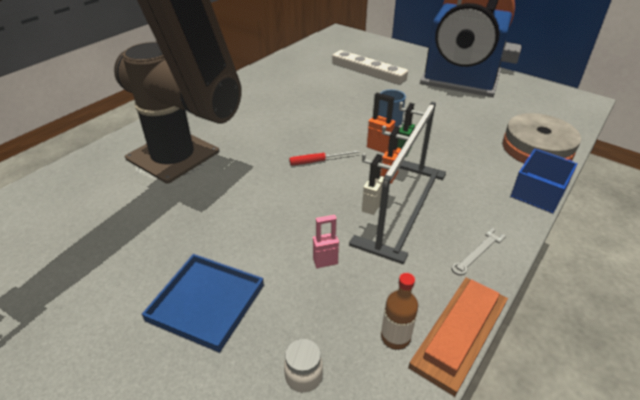

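View pics/t.png

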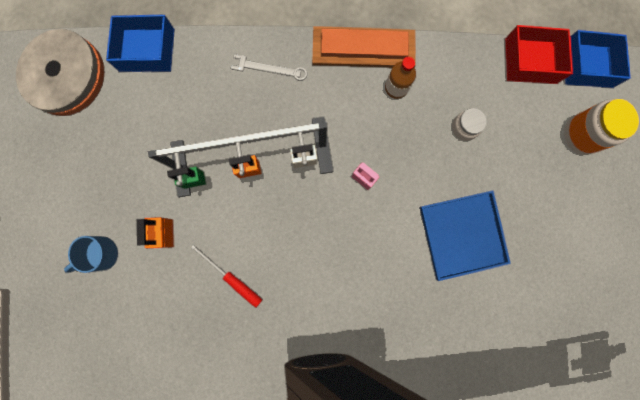

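Top view: the green stone is at (190,177), an orange one hangs on the middle hook at (246,166), and the white one is at (303,155). A second, larger orange block stands on the bench at (158,233). The blue tray is at (465,235) and the pink look-alike at (365,176). The middle-hook orange fits, since it hangs on the rack. I'll confirm its size in an enlarged crop.

```bash
cat > m.py <<'E'
from h import *
c=cam('top');im,p,Rw,C=c
save('t2.png',cv2.resize(im[110:260,130:330],(800,600),interpolation=cv2.INTER_CUBIC))
# orange block sizes: visible top faces
m=mask(im,5,20)
for nm,(x0,y0,x1,y1),z in(('hang',(225,150,270,182),.15),('bench',(140,210,180,255),.07)):
    q=np.zeros_like(m);q[y0:y1,x0:x1]=m[y0:y1,x0:x1]
    ys,xs=np.nonzero(q); P=np.array([onz(x,y,z,p,Rw,C)[:2] for x,y in zip(xs,ys)],np.float32)
    print(nm,cv2.minAreaRect(P))
# tray
b=mask(im,95,130);b[:, :400]=0;b[:150]=0
cn=max(cv2.findContours(b,0,1)[0],key=cv2.contourArea)
P=np.array([onz(x,y,.025,p,Rw,C)[:2] for x,y in cn[:,0]],np.float32)
print('tray',cv2.minAreaRect(P))
# rack rail ends (white bar) for direction
for u,v in((158,154),(318,127)): print(onz(u,v,.25,p,Rw,C).round(3))
E
python3 m.py
```

```text
hang ((0.5832144021987915, 0.1824595332145691), (0.04111618548631668, 0.0550667867064476), 16.138032913208008)
bench ((0.44890815019607544, 0.37843823432922363), (0.06660228967666626, 0.06439869105815887), 2.8595287799835205)
tray ((0.4614819288253784, -0.29303672909736633), (0.1685885637998581, 0.17233233153820038), 14.112419128417969)
[0.589 0.328 0.25 ]
[0.645 0.04  0.25 ]
```

View pics/t2.png

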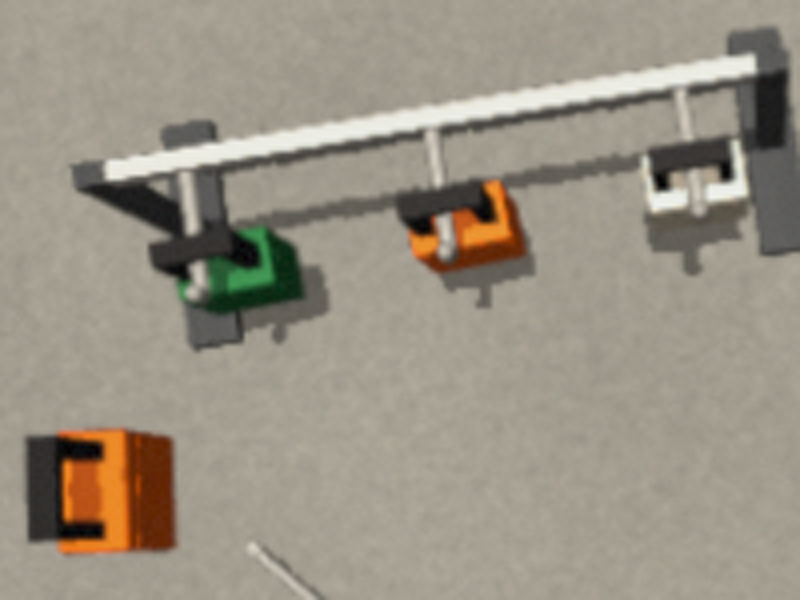

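The crop confirms it: the orange stone on the middle hook has a block about 50 mm wide, while the bench block is about 65 mm wide and not on a hook. Its loop top is at about top px (241,159).

```bash
cat >> h.py <<'E'
def plan(P,yaw,s=None):
    """total shift in tool axes (at present yaw) and turn about tool z to bring TCP to P with tool y along world yaw+90"""
    s=s or get_state(); Rt=R.from_quat(s['tcp_rot']).as_matrix()
    ty=np.arctan2(Rt[1,1],Rt[0,1])
    d=(yaw+np.pi/2-ty+np.pi/2)%np.pi-np.pi/2   # world yaw change
    print('t',round(s['time'],2),'pos',np.round(s['eef_pos'],4),'q',np.round(s['qpos'],2),'toolx',Rt[:2,0].round(3),'z',Rt[:,2].round(4))
    print('shift tool',(Rt.T@(np.array(P)-s['eef_pos'])).round(4),'turn z',round(-d,4))
E
python3 - <<'E'
from h import *
im,p,Rw,C=cam('top')
cx=lambda u,v:(130+u/4,110+v/4)
A=[onz(*cx(u,v),.208,p,Rw,C) for u,v in((400,200),(487,185))]
print(np.round(A,3))
L=(A[0]+A[1])/2; print('loop',L.round(3))
print('rail',[onz(*cx(u,v),.2,p,Rw,C).round(3) for u,v in((105,175),(755,65))])
print('pink',onz(365,170,.12,p,Rw,C).round(3))
plan([L[0]-.06,L[1],.30],np.radians(11))
E
```

```text
[[0.587 0.203 0.208]
 [0.595 0.163 0.208]]
loop [0.591 0.183 0.208]
rail [array([0.598, 0.349, 0.2  ]), array([0.658, 0.039, 0.2  ])]
pink [ 0.588 -0.057  0.12 ]
t 0.2 pos [ 0.1786 -0.6505  0.2304] q [-1.45  0.29  1.58  0.    1.28 -0.15] toolx [0.964 0.265] z [-2.0e-04  1.5e-03 -1.0e+00]
shift tool [ 0.5607 -0.7105 -0.0684] turn z 0.0758
```

Emit:
move_arm --moves '[[1,[0.032,-0.025,-0.007],[0,0,0]],[1,[0.032,-0.025,-0.007],[0,0,0]],[1,[0.032,-0.025,-0.007],[0,0,0]],[1,[0.032,-0.025,-0.007],[0,0,0]],[1,[0.032,-0.025,-0.007],[0,0,0]],[1,[0.032,-0.025,-0.007],[0,0,0]],[1,[0.032,-0.025,-0.007],[0,0,0]],[1,[0.032,-0.025,-0.007],[0,0,0]],[1,[0.032,-0.025,-0.007],[0,0,0]],[1,[0.032,-0.025,-0.007],[0,0,0]]]'

```text
time: 1.03
eef_pos: [0.4218, -0.3232, 0.3016]
tcp_rot: [0.991, 0.133, 0.0, 0.0]
contact_force: [1.2, -0.2, 0.2]
opening: 0.999
finger_force: 0.0
```

Emit:
move_arm --moves '[[1,[0.016,-0.036,0],[0,0,0]],[1,[0.016,-0.036,0],[0,0,0]],[1,[0.016,-0.036,0],[0,0,0]],[1,[0.016,-0.036,0],[0,0,0]],[1,[0.016,-0.036,0],[0,0,0]],[1,[0.016,-0.036,0],[0,0,0]],[1,[0.016,-0.036,0],[0,0,0]],[1,[0.016,-0.036,0],[0,0,0]],[1,[0.016,-0.036,0],[0,0,0]],[1,[0.016,-0.036,0],[0,0,0]]]'

```text
time: 1.87
eef_pos: [0.4798, 0.0664, 0.3014]
tcp_rot: [0.991, 0.134, 0.0, 0.0]
contact_force: [1.5, -0.4, 0.5]
opening: 0.999
finger_force: 0.0
```

```bash
python3 -c "
from h import *
plan([.531,.183,.30],np.radians(11))"
```

```text
t 1.87 pos [0.4798 0.0664 0.3014] q [-0.07 -0.19  1.95 -0.    1.39  1.23] toolx [0.964 0.265] z [ 5.e-04 -1.e-04 -1.e+00]
shift tool [ 0.0802 -0.0989  0.0014] turn z 0.0758
```

Emit:
move_arm --moves '[[1,[0.016,-0.02,0],[0,0,0]],[1,[0.016,-0.02,0],[0,0,0]],[1,[0.016,-0.02,0],[0,0,0]],[1,[0.016,-0.02,0],[0,0,0]],[1,[0.016,-0.02,0],[0,0,0]],[1,[0,0,0],[0,0,0.04]],[1,[0,0,0],[0,0,0.036]],[1,[0,0,0],[0,0,0]],[1,[0,0,0],[0,0,0]],[1,[0,0,0],[0,0,0]]]'

```text
time: 2.7
eef_pos: [0.5307, 0.1818, 0.3012]
tcp_rot: [0.995, 0.096, -0.0, 0.0]
contact_force: [0.0, 0.0, 0.6]
opening: 1.002
finger_force: 0.0
```

Run:
```python
from h import *
im,p,Rw,C=cam('wrist')
save('w1.png',im); print(C.round(3))
plan([.591,.183,.30],np.radians(11))
print(proj([.591,.183,.208],p,Rw,C))
```

```text
[0.609 0.196 0.443]
t 2.75 pos [0.5307 0.1817 0.3013] q [ 0.15 -0.01  1.78  0.    1.37  1.53] toolx [0.982 0.191] z [-0.  0. -1.]
shift tool [0.0594 0.0102 0.0013] turn z -0.0001
(np.float64(336.73045380741553), np.float64(120.92855440670239))
```

View pics/w1.png

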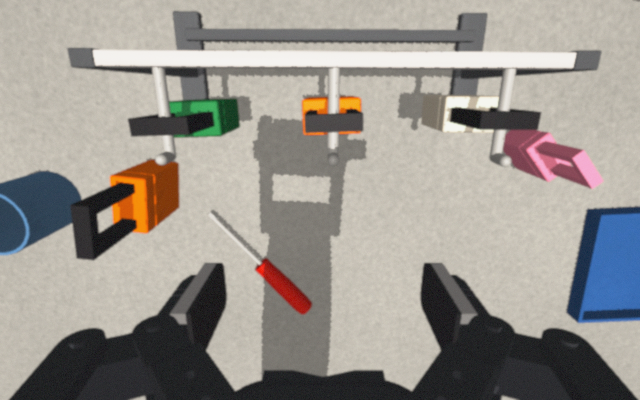

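The loop's top bar sits at about (306–362, 113–131) with its hook at column 333, square to the picture. That is within 3 px of the prediction at (337,121). I'll refine it from the dark mask.

Run:
```python
from h import *
s=get_state();im=cv2.imread('pics/w1.png')[:,:,::-1].copy();p=camera_params('wrist')
T=np.array(p['tool_from_camera']); Rt=R.from_quat(s['tcp_rot']).as_matrix()
Rw=Rt@T[:3,:3]; C=Rt@T[:3,3]+np.array(s['eef_pos'])
m=((im.max(2)<60)*255).astype(np.uint8); q=np.zeros_like(m);q[100:140,295:375]=m[100:140,295:375]
ys,xs=np.nonzero(q);print(xs.min(),xs.max(),ys.min(),ys.max(),len(xs))
for u in range(304,366,4):
    c=ys[xs==u]; print(u,c.min() if len(c) else '',c.max() if len(c) else '',end='; ')
P=np.array([onz(x,y,.208,p,Rw,C)[:2] for x,y in zip(xs,ys)],np.float32)
r=cv2.minAreaRect(P);print(r); 
tl=lambda u,v:onz(u,v,.208,p,Rw,C)
print('hook pts',tl(333,80).round(4),tl(333,150).round(4))
plan([*r[0],.30],np.radians(11))
```

```text
307 358 110 114 70
304  ; 308 112 114; 312 112 114; 316  ; 320  ; 324  ; 328  ; 332  ; 336  ; 340  ; 344  ; 348 110 113; 352 110 113; 356 111 113; 360  ; 364  ; ((0.5962611436843872, 0.18688037991523743), (0.0021086600609123707, 0.03434749320149422), 12.20904541015625)
hook pts [0.6162 0.1905 0.208 ] [0.5712 0.1814 0.208 ]
t 2.75 pos [0.5307 0.1817 0.3013] q [ 0.15 -0.01  1.78  0.    1.37  1.53] toolx [0.982 0.191] z [-0.  0. -1.]
shift tool [0.0653 0.0074 0.0013] turn z -0.0001
```

Emit:
move_arm --moves '[[1,[0.0285,0.004,0],[0,0,0]],[1,[0.029,0.004,0],[0,0,0]],[1,[0,0,0],[0,0,0]],[1,[0,0,0.03],[0,0,0]],[1,[0,0,0.03],[0,0,0]],[1,[0,0,0.025],[0,0,0]],[1,[0,0,0.015],[0,0,0]],[1,[0,0,0],[0,0,0]],[1,[0,0,0],[0,0,0]],[1,[0,0,0],[0,0,0]]]'

```text
time: 3.58
eef_pos: [0.5895, 0.185, 0.2032]
tcp_rot: [0.995, 0.096, 0.001, -0.0]
contact_force: [0.2, 0.1, 0.5]
opening: 1.002
finger_force: 0.0
```

Run:
```python
from h import *
im,p,Rw,C=cam('wrist')
save('w2.png',im); print(C.round(3))
plan([.5885,.185,.165],np.radians(11))
print(proj([.5885,.185,.208],p,Rw,C))
```

```text
[0.668 0.199 0.345]
t 3.63 pos [0.5898 0.1851 0.2038] q [0.14 0.18 1.75 0.   1.2  1.52] toolx [0.982 0.191] z [ 3.8e-03  5.0e-04 -1.0e+00]
shift tool [-0.0015 -0.0001  0.0388] turn z -0.0002
(np.float64(320.3109227862154), np.float64(275.0475935001923))
```

View pics/w2.png

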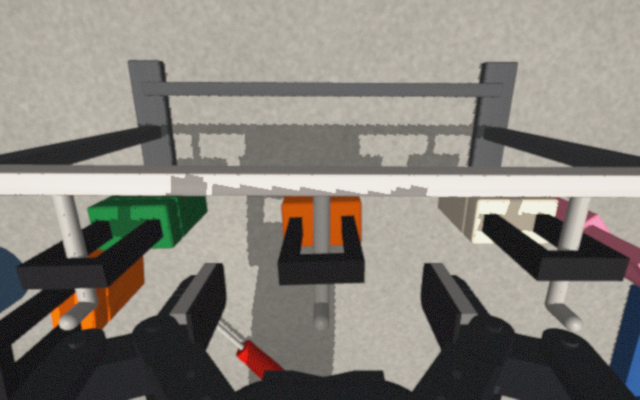

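The loop's top bar is at (278–364, 258–282), centred between the pads at about column 321 (predicted 320). The neighbouring loops are well clear of the fingers, so I'll go down and close.

Emit:
move_arm --moves '[[1,[0,0,0.015],[0,0,0]],[1,[0,0,0.015],[0,0,0]],[1,[0,0,0.008],[0,0,0]],[1,[0,0,0],[0,0,0]],[0.4,[0,0,0],[0,0,0]],[0.3,[0,0,0],[0,0,0]],[0.3,[0,0,0],[0,0,0]],[0.3,[0,0,0],[0,0,0]],[0.3,[0,0,0],[0,0,0]],[0.3,[0,0,0],[0,0,0]]]' --grip_force 50

```text
time: 4.47
eef_pos: [0.5896, 0.1851, 0.1648]
tcp_rot: [0.995, 0.096, 0.001, -0.0]
contact_force: [-0.1, -0.1, 3.5]
opening: 0.46
finger_force: 50.4
```

Emit:
move_arm --moves '[[0.2,[0,0,0],[0,0,0]],[0.2,[0,0,-0.007],[0,0,0]],[0.2,[0,0,-0.007],[0,0,0]],[0.2,[0,0,-0.007],[0,0,0]],[0.2,[0,0,-0.007],[0,0,0]],[0.2,[0,0,0],[0,0,0]],[0.2,[0,0,0],[0,0,0]],[0.2,[0,0,0],[0,0,0]],[0.2,[0,0,0],[0,0,0]],[0.2,[0,0,0],[0,0,0]]]' --grip_force 60

```text
time: 5.3
eef_pos: [0.5884, 0.185, 0.1907]
tcp_rot: [0.995, 0.096, -0.001, 0.0]
contact_force: [0.6, 0.0, -1.3]
opening: 0.46
finger_force: 60.4
```

Run:
```python
from h import *
im,p,Rw,C=cam('wrist');b=cam('scene')[0]
save('w3.png',np.vstack([im[130:400],cv2.resize(b[85:220,340:480],(640,330))[:, :]]))
plan([.5,.17,.19],np.radians(11)); s=get_state(); print(s['contact_force'],s['opening'])
```

```text
t 5.4 pos [0.5886 0.185  0.1909] q [0.14 0.2  1.76 0.   1.19 1.52] toolx [0.982 0.191] z [-8.e-04 -1.e-04 -1.e+00]
shift tool [-0.0898 -0.0021  0.001 ] turn z -0.0002
[-0.08392594  0.35155882 -1.92343315] 0.4577376580629611
```

View pics/w3.png

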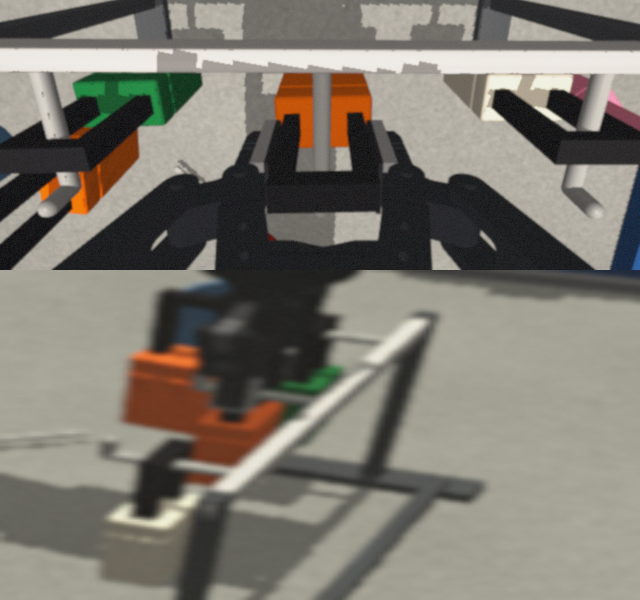

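The loop is held between the pads, with its bar now at about (268–382, 172–212), and the hook passes freely through the opening. The neighbours are undisturbed and the measured load is about the stone's weight. Next I'll draw it off towards -x.

Emit:
move_arm --moves '[[0.2,[0,0,-0.002],[0,0,0]],[0.2,[-0.01,0,0],[0,0,0]],[0.2,[-0.014,0,0],[0,0,0]],[0.2,[-0.014,0,0],[0,0,0]],[0.2,[-0.014,0,0],[0,0,0]],[0.2,[-0.014,0,0],[0,0,0]],[0.2,[-0.014,0,0],[0,0,0]],[0.2,[-0.01,0,0],[0,0,0]],[0.2,[0,0,0],[0,0,0]],[0.2,[0,0,0],[0,0,0]]]'

```text
time: 6.23
eef_pos: [0.5003, 0.1679, 0.1937]
tcp_rot: [0.995, 0.096, 0.001, -0.0]
contact_force: [0.3, 0.7, -1.7]
opening: 0.459
finger_force: 60.4
```

Run:
```python
from h import *
plan([.4615,-.293,.27],np.radians(11)); s=get_state(); print(s['contact_force'],s['opening'])
```

```text
t 6.23 pos [0.5003 0.1679 0.1937] q [ 0.13 -0.01  1.97  0.    1.17  1.51] toolx [0.982 0.191] z [ 1.2e-03  2.0e-04 -1.0e+00]
shift tool [-0.1258  0.4451 -0.0765] turn z -0.0002
[ 0.28924993  0.65219371 -1.68363289] 0.45875407301588456
```

Emit:
move_arm --moves '[[0.2,[0,0,-0.012],[0,0,0]],[0.2,[0,0.004,-0.018],[0,0,0]],[0.2,[-0.003,0.01,-0.015],[0,0,0]],[0.2,[-0.005,0.018,-0.005],[0,0,0]],[0.2,[-0.007,0.025,0],[0,0,0]],[0.2,[-0.008,0.03,0],[0,0,0]],[0.2,[-0.009,0.032,0],[0,0,0]],[0.2,[-0.009,0.032,0],[0,0,0]],[0.2,[-0.009,0.032,0],[0,0,0]],[0.2,[-0.009,0.032,0],[0,0,0]]]'

```text
time: 7.07
eef_pos: [0.4841, -0.0562, 0.2448]
tcp_rot: [0.995, 0.096, 0.001, 0.0]
contact_force: [0.7, -0.0, -2.9]
opening: 0.459
finger_force: 60.6
```

Emit:
move_arm --moves '[[0.2,[-0.009,0.032,0],[0,0,0]],[0.2,[-0.009,0.032,0],[0,0,0]],[0.2,[-0.009,0.032,0],[0,0,0]],[0.2,[-0.009,0.032,0],[0,0,0]],[0.2,[-0.009,0.03,0],[0,0,0]],[0.2,[-0.007,0.025,0],[0,0,0]],[0.2,[-0.006,0.02,0],[0,0,0]],[0.2,[-0.004,0.014,0],[0,0,0]],[0.2,[-0.002,0.008,0],[0,0,0]],[0.2,[0,0,0],[0,0,0]]]'

```text
time: 7.9
eef_pos: [0.4638, -0.289, 0.2438]
tcp_rot: [0.995, 0.095, 0.0, 0.0]
contact_force: [-0.3, 0.7, -0.9]
opening: 0.463
finger_force: 60.6
```

Run:
```python
from h import *
im,p,Rw,C=cam('wrist');c=cam('scene');b=cam('top')[0]
save('x1.png',np.hstack([im[:,:],])); save('x2.png',np.hstack([c[0][150:400,80:400],b[100:350,360:600]]))
plan([.4615,-.293,.095],np.radians(11)); s=get_state(); print(s['contact_force'],s['opening'])
```

```text
t 8.05 pos [ 0.4638 -0.2865  0.2433] q [-0.74 -0.01  1.88  0.    1.27  0.64] toolx [0.981 0.191] z [-1.e-04  8.e-04 -1.e+00]
shift tool [-0.0035  0.0061  0.1483] turn z 0.0007
[ 0.10341776 -0.91072228 -2.05262472] 0.46108744272312197
```

View pics/x2.png

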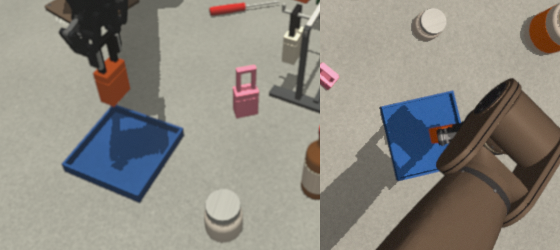

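The stone hangs upright in the grip, at scene crop (112,80), above the tray. I'll check its tilt by comparing its outline with the predicted corners.

Run:
```python
from h import *
c=cam('scene');im,p,Rw,C=c;s=get_state();P=np.array(s['eef_pos'])
m=mask(im,3,20); q=np.zeros_like(m);q[190:270,160:220]=m[190:270,160:220]
cn=max(cv2.findContours(q,0,1)[0],key=cv2.contourArea);h=cv2.convexHull(cn)
print(cv2.approxPolyDP(h,2,True)[:,0].tolist())
a=np.radians(11);X=np.array([np.cos(a),np.sin(a),0]);Y=np.array([-np.sin(a),np.cos(a),0])
for z in(-.085,-.015):
  print(z,[np.round(proj(P+i*.015*X+j*.025*Y+[0,0,z],p,Rw,C)).astype(int).tolist() for i,j in((1,1),(1,-1),(-1,-1),(-1,1))])
```

```text
[[189, 207], [204, 210], [210, 237], [194, 255], [181, 249], [174, 224]]
-0.085 [[211, 239], [194, 258], [180, 252], [198, 234]]
-0.015 [[205, 210], [186, 229], [172, 223], [191, 205]]
```

Emit:
move_arm --moves '[[0.2,[-0.0015,0.003,0.015],[0,0,0]],[0.2,[-0.001,0.003,0.025],[0,0,0]],[0.2,[0,0,0.025],[0,0,0]],[0.2,[0,0,0.025],[0,0,0]],[0.2,[0,0,0.02],[0,0,0]],[0.2,[0,0,0.015],[0,0,0]],[0.2,[0,0,0.01],[0,0,0]],[0.2,[0,0,0.005],[0,0,0]],[0.2,[0,0,0],[0,0,0]],[0.2,[0,0,0],[0,0,0]]]'

```text
time: 8.93
eef_pos: [0.4628, -0.2939, 0.1042]
tcp_rot: [0.995, 0.096, 0.0, 0.0]
contact_force: [0.1, -0.7, -1.4]
opening: 0.462
finger_force: 60.7
```

The outline matches an upright stone to within 2–3 px. About 14 mm is left, so I'll come down softly.

Emit:
move_arm --moves '[[0.2,[0,0,0.004],[0,0,0]],[0.2,[0,0,0.003],[0,0,0]],[0.2,[0,0,0.002],[0,0,0]],[0.2,[0,0,0.001],[0,0,0]],[0.2,[0,0,0.001],[0,0,0]],[0.2,[0,0,0.001],[0,0,0]],[0.2,[0,0,0],[0,0,0]],[0.2,[0,0,0],[0,0,0]],[0.2,[0,0,0],[0,0,0]],[0.2,[0,0,0],[0,0,0]]]'

```text
time: 9.77
eef_pos: [0.4623, -0.2939, 0.0914]
tcp_rot: [0.995, 0.096, 0.0, 0.0]
contact_force: [-0.4, -0.2, -1.0]
opening: 0.458
finger_force: 60.7
```

Emit:
move_arm --moves '[[0.2,[0,0,0.0005],[0,0,0]],[0.2,[0,0,0.0005],[0,0,0]],[0.2,[0,0,0.0005],[0,0,0]],[0.2,[0,0,0.0005],[0,0,0]],[0.2,[0,0,0],[0,0,0]],[0.2,[0,0,0],[0,0,0]],[0.2,[0,0,0],[0,0,0]],[0.2,[0,0,0],[0,0,0]],[0.2,[0,0,0],[0,0,0]],[0.2,[0,0,0],[0,0,0]]]'

```text
time: 10.6
eef_pos: [0.4624, -0.2939, 0.09]
tcp_rot: [0.995, 0.096, 0.0, 0.0]
contact_force: [-1.9, 1.8, 5.0]
opening: 0.463
finger_force: 61.4
```

Contact: the force went from −2 N to +5 N, so the stone is standing on the tray floor. Release and retreat upward.

Emit:
move_arm --moves '[[0.5,[0,0,0],[0,0,0]],[0.55,[0,0,0],[0,0,0]],[0.65,[0,0,0],[0,0,0]],[0.8,[0,0,0],[0,0,0]],[0.9,[0,0,0],[0,0,0]],[0.9,[0,0,0],[0,0,0]],[0.9,[0,0,0],[0,0,0]],[0.9,[0,0,-0.01],[0,0,0]],[0.9,[0,0,-0.02],[0,0,0]],[0.9,[0,0,-0.025],[0,0,0]]]'

```text
time: 11.43
eef_pos: [0.4612, -0.2929, 0.1436]
tcp_rot: [0.995, 0.096, -0.001, -0.002]
contact_force: [-0.5, -0.5, 0.3]
opening: 0.892
finger_force: 0.0
```

Emit:
move_arm --moves '[[0.9,[0,0,-0.03],[0,0,0]],[0.9,[0,0,-0.03],[0,0,0]],[0.9,[0,0,-0.03],[0,0,0]],[0.9,[0,0,-0.03],[0,0,0]],[0.9,[0,0,-0.02],[0,0,0]],[0.9,[0,0,0],[0,0,0]],[0.9,[0,0,0],[0,0,0]],[0.9,[0,0,0],[0,0,0]],[0.9,[0,0,0],[0,0,0]],[0.9,[0,0,0],[0,0,0]]]'

```text
time: 12.27
eef_pos: [0.4616, -0.2933, 0.2822]
tcp_rot: [0.995, 0.096, -0.001, -0.001]
contact_force: [-0.6, -0.6, -0.0]
opening: 0.9
finger_force: 0.0
```

Run:
```python
from h import *
save('y1.png',cam('scene')[0]); s=get_state(); print(s['time'],s['contact_force'],s['eef_pos'])
```

```text
12.3167 [ 0.55645887  0.19066127 -0.01880358] [ 0.4616982  -0.29336628  0.28248668]
```

View pics/y1.png

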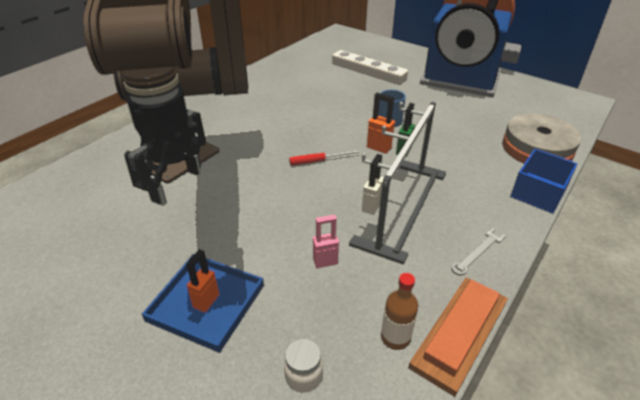

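The stone stands upright in the tray at (202,290), the gripper is clear above it, and the green (407,130) and white (373,190) stones still hang on the rack.

```bash
python3 -c "
from plant import *
print(sign_off())"
```

```text
the job is handed in; nothing more can be done
None
```

The orange dressing stone is standing upright in the blue drip tray, set down on the tray floor before I let go; the green and white stones are still on their hooks, and the job is handed in at about 12 s of the 48 s allowed.

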